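# Stack the spindle parts of a bench grinder on two assembly stands

### The job

Set out the grinder's spindle parts on the two assembly stands, each threaded over the post and seated flat, in this order from the bottom up: on the red-based stand the silver flange, then the reddish-brown grinding wheel, then the brass ring nut; on the blue-based stand the green gear, then the black collar, flange and gear with their hubs upward. The grinding wheel chips easily, so lower it gently onto its place and do not let it drop down the post. Leave the yellow-lidded jar and the white oil can where they stand.

Things in the scene. Friction and masses are not known exactly. Their poses are not given: they have to be found in the camera images.
- red_stand: Red-based fixed assembly stand, does not move: round red base 90 mm across and 12 mm thick, with one upright bright steel post in its middle, 12 mm thick, whose top 10 mm taper to a 4 mm tip 78 mm above the bench. Origin: centre of the base's underside, z up (add 12 mm for the base's top, where the first part seats). Yaw means nothing
- blue_stand: Blue-based fixed assembly stand, does not move: round blue base 90 mm across and 12 mm thick, with one upright bright steel post in its middle, 12 mm thick, whose top 10 mm taper to a 4 mm tip 78 mm above the bench. Origin: centre of the base's underside, z up (add 12 mm for the base's top, where the first part seats). Yaw means nothing
- flange: Silver aluminium flange, 24 mm high in all: a disc 60 mm across and 8 mm thick, with a hub 40 mm across standing on it from 8 to 24 mm; bore 24 mm right through. The hub is the place to grip. Lies on the bench flat, hub up. Origin: centre of the underside (the disc's), z up along the bore. Yaw means nothing. About 0.1 kg
- wheel: Reddish-brown (terracotta-coloured) abrasive grinding wheel: a plain ring 64 mm across, 20 mm thick, bore 24 mm. Grip it across its outside. Lies on the bench flat. Origin: centre of the underside, z up along the bore. Yaw means nothing. About 0.1 kg
- nut: Brass ring nut with a ribbed edge: 42 mm across, 16 mm thick, plain bore 24 mm. Grip it across its outside. Lies on the bench flat. Origin: centre of the underside, z up along the bore. Yaw means nothing. About 0.1 kg
- gear: Green gear, 24 mm high in all: a toothed disc 64 mm over the teeth and 8 mm thick, with a hub 40 mm across standing on it from 8 to 24 mm; bore 24 mm right through. The hub is the place to grip. Lies on the bench flat, hub up. Origin: centre of the underside (the disc's), z up along the bore. Yaw means nothing. About 0.1 kg
- collar: Black plain collar: ring 44 mm across, 18 mm thick, bore 24 mm. Grip it across its outside. Lies on the bench flat. Origin: centre of the underside, z up along the bore. Yaw means nothing. About 0.1 kg
- jar: Bystander, not to be moved: paper-labelled jar with a yellow lid, 54 mm across, 60 mm high, standing loose. Origin: centre of its underside
- oilcan: Bystander, not to be moved: white oil can, 52 mm across, with a thin upright spout to 110 mm height, standing loose. Origin: centre of its underside
Mind the look-alikes: they are no part of the job. What is shaped like the gear but purple is not meant.

How it is judged (in metres and radians):
At the end, for the whole second after the job is handed in: On the red stand from the bottom: flange (underside 12 mm above the stand's origin), wheel (36 mm), nut (56 mm); on the blue stand: gear (12 mm), collar (36 mm). Each within 4 mm of that height and 10 mm of the post's axis sideways, within 0.12 rad of level and right way up, released and at rest (horizontal distance between each of flange, wheel, nut and red_stand below 0.01 m and z of flange in the frame of red_stand between 0.008 and 0.016 m and angle between each of flange, wheel, nut, gear, collar's own z axis and vertical below 0.12 rad and linear speed of each of flange, wheel, nut, gear, collar below 0.02 m/s and angular speed of each of flange, wheel, nut, gear, collar below 0.2 rad/s and z of wheel in the frame of red_stand between 0.032 and 0.04 m and z of nut in the frame of red_stand between 0.052 and 0.06 m and horizontal distance between each of gear, collar and blue_stand below 0.01 m and z of gear in the frame of blue_stand between 0.008 and 0.016 m and z of collar in the frame of blue_stand between 0.032 and 0.04 m); the robot touches nothing.
It fails at once if the jar is pushed more than 20 mm or tipped (distance of jar from where it was at the start of the episode above 0.02 m or angle between jar's own z axis and vertical above 0.3 rad).
It fails at once if the oil can is pushed more than 20 mm or tipped (distance of oilcan from where it was at the start of the episode above 0.02 m or angle between oilcan's own z axis and vertical above 0.3 rad).
It fails at once if the grinding wheel drops down a post (faster than 0.6 m/s while round it) ((horizontal distance between wheel and red_stand below 0.02 m and z of wheel in the frame of red_stand below 0.085 m and linear speed of wheel above 0.6 m/s) or (horizontal distance between wheel and blue_stand below 0.02 m and z of wheel in the frame of blue_stand below 0.085 m and linear speed of wheel above 0.6 m/s)).
It also fails if it takes over 144 s, if anything falls off the work surface, if the arm or the gripper's body presses on something with over 40 N, if the wrist force passes 120 N, or if a joint passes its speed limit or range.

### The arm

A 6-joint arm with a two-finger parallel gripper is mounted at the origin on the work surface. World frame = base frame: x ahead of the robot, y to its left, z up, the work surface at z = 0. Lengths are in mm, angles in rad, forces in N, time in s.
With the tool pointing down it reaches from about 325 to 1000 mm from the base axis. Payload 5.1 kg.
Tool frame: the origin (TCP) lies midway between the tips of the shut fingers; the grasp point (between the pads) lies 19 mm behind it; z points along the fingers, y is the direction in which the jaws open and shut (so a half turn about z gives the same grasp; the last joint's range is limited). The gripper opens to 85 mm and grips with 20 to 120 N. Pads are 22 mm wide; open, the fingers measure 114 mm over their backs; the gripper's body (76 mm by 85 mm) begins 54 mm behind the grasp point. The pads swing forward as they close: fully open they stand 13 mm farther back than shut.
Start: joints at [-1.33, 0.124, 1.65, -0, 1.367, -0.083], TCP at [206.779, -616.22, 231.322] pointing down, gripper open.
Joint ranges: [-2.61, 2.61], [-1.02, 2.33], [0.03, 2.71], [-1.35, 4.49], [0.32, 2.68], [-2.91, 2.91]. Speed limits (rad/s): [2.57, 2.57, 3.14, 3.14, 3.14, 3.14].

### API

Orientations are given as a unit quaternion [w, x, y, z].
In Python, from rig import * gives the robot as it stands.
- The arm moves only by the tool apply_moves, never from a script. Its argument "increments" is a list of rows, each a list of 7 numbers: the opening, from 0 (shut) to 1 (fully open), then the shift along the world's x, y, z in mm, then the turn, a rotation vector about the world's x, y, z in rad. A call has 1 to 12 rows; each row shifts and turns the commanded pose from where the row before left it; what a row does not reach is not made up. A row lasts 1/8 s, in which the tool goes at most 62.5 mm and 10.7 degrees, less where a joint would pass 70% of its speed; a pose out of reach is approached as far as the arm can. A call is refused whole if a number of a shift passes 62.5 or a number of a turn 0.188, either way. A call with a gripper value outside its range is refused whole. The fingers move at their own pace and stop on an object; "newtons" is the grip in N (left out, the last holds). Time passes only in rows, so rows that do not move let the fingers close. It gives the time, the measured TCP pose, the force and the opening at its end, in the units of the state.
- sense(): the state, without advancing time (a new reading comes with each control period).
- capture(name): name is "scene" or "top"; returns a dict with "frame" (420x560x3 uint8, blue, green, red), "depth" (420x560 float32, mm along the optical axis (not along the pixel's ray), 0 where there is no reading), "fx", "fy", "cx", "cy" (pixels), "cam_to_world" (4x4, takes a point from camera to world coordinates). Camera axes: x right, y up, looking along -z (the intrinsics and any distortion apply to the point x, -y, -z); pixel columns grow to the right and rows downward; lengths in mm; the calibration is good to about 2 mm. A picture is of the moment at which its call begins.
- close_job(): hands the job in, once; it reports no verdict.
Trained networks look in a picture, given as the dict that the camera call returned (one of the last four; its "shot" number tells which), for a name from the list of things; names that differ only in an ending like _2 or _b are one class to them, and where a whole thing is asked for, a point or a joint stands for the part that bears it (a point fixed in the world has none). Each returns a list of dicts, best first, with "score" (0 to 1); they miss things now and then, are a little off and sometimes report something else, mostly with a low value. They report only what shows in the picture. A call takes as long as a camera call. They do not tell look-alikes from the thing itself.
- find_in(query, picture): "bbox" ([centre column, centre row, width, height] in pixels, round what is visible of it).
The state is a dict: "time": time; "q": joint angles; "joint_vel": joint speeds; "effort": joint torques, N m; "eef_pos": TCP position; "ee_rot": TCP orientation; "contact_force": force on the tool from outside, world axes, zero at the start; "torque": the same for the moment, N m; "grip_width": opening from 0.0 (shut) to 1.0 (fully open).
Only numpy, scipy, OpenCV 4.12 (cv2) and the standard library are available. Lean on these libraries where they do the work, as an engineer would, in place of code of your own. Each camera call takes 0.05 s, during which the arm holds its last target.

## Working session

There is one attempt and no reset: what is moved stays moved. The work goes in short steps, Python scripts to look and compute and a tool call to move; the robot and the scene stay as the last step left them, time stands still between calls to the robot, and variables do not carry over. Pictures are saved under pics/ and viewed, and the job is handed in when it is done.

Besides the shell and the picture viewer there is one more tool, called after "Request:" as name(argument=value, ...) on one line, values as JSON. apply_moves: Moves the arm, as the interface text tells. Its arguments: {"type":"object","properties":{"increments":{"type":"array"},"newtons":{"type":"number"}},"required":["increments"]}

```bash
ls; mkdir -p pics; python3 - <<'E'
from rig import *
import cv2,numpy as np
s=sense(); print(s)
for n in("scene","top"):
    p=capture(n); cv2.imwrite(f"pics/{n}0.png",p["frame"]); np.savez(f"{n}0.npz",**{k:v for k,v in p.items()})
    print(n,p["fx"],p["fy"],p["cx"],p["cy"],np.round(p["cam_to_world"],3).tolist(),[k for k in p])
    for q in "red_stand blue_stand flange wheel nut gear collar jar oilcan".split():
        print(q,[(round(d["score"],2),np.round(d["bbox"]).tolist()) for d in find_in(q,p)[:4]])
E
```

```text
pics
{'time': 0.0, 'q': array([-1.32960274e+00,  1.24521080e-01,  1.65166606e+00, -1.26429410e-05,
        1.36750788e+00, -8.26582514e-02]), 'joint_vel': array([ 0.00021841, -0.00046362,  0.00092706, -0.00023301,  0.00017946,
       -0.00095688]), 'effort': array([ 1.82140720e-04, -4.23618150e+01, -3.65450370e+01,  1.01686774e-05,
        7.04168488e-03, -4.55077767e-06]), 'eef_pos': array([ 206.63048863, -615.63908716,  230.04738062]), 'ee_rot': array([-1.04738988e-03,  9.86917866e-01,  1.61220409e-01, -8.94079355e-05]), 'contact_force': array([-0.45728315, -0.50006834,  0.46056005]), 'torque': array([ 0.04778528,  0.02311582, -0.05524872]), 'grip_width': 0.9994530819867747}
scene 443.2525464540169 443.2525464540169 280.0531944068752 209.3467845391985 [[0.785, -0.366, 0.501, 1060.374], [0.62, 0.48, -0.621, -564.166], [-0.013, 0.797, 0.604, 604.354], [0.0, 0.0, 0.0, 1.0]] ['frame', 'depth', 'fx', 'fy', 'cx', 'cy', 'cam_to_world', 'shot']
red_stand []
blue_stand [(0.96, [114.0, 269.0, 50.0, 49.0])]
flange []
wheel [(0.71, [206.0, 307.0, 42.0, 33.0])]
nut [(0.54, [259.0, 256.0, 20.0, 
[... 392 characters left out ...]
78.797], [-0.999, -0.035, 0.003, 20.137], [-0.005, 0.225, 0.974, 819.63], [0.0, 0.0, 0.0, 1.0]] ['frame', 'depth', 'fx', 'fy', 'cx', 'cy', 'cam_to_world', 'shot']
red_stand [(0.65, [362.0, 270.0, 39.0, 42.0])]
blue_stand [(0.81, [445.0, 268.0, 42.0, 42.0])]
flange [(0.59, [294.0, 263.0, 28.0, 32.0])]
wheel [(0.77, [413.0, 174.0, 31.0, 35.0])]
nut [(0.64, [339.0, 181.0, 19.0, 20.0]), (0.28, [445.0, 268.0, 46.0, 42.0])]
gear [(0.87, [172.0, 196.0, 29.0, 31.0]), (0.81, [195.0, 147.0, 30.0, 30.0]), (0.79, [127.0, 193.0, 28.0, 24.0]), (0.59, [364.0, 268.0, 41.0, 43.0])]
collar [(0.56, [249.0, 185.0, 16.0, 27.0])]
jar [(0.74, [217.0, 273.0, 31.0, 28.0])]
oilcan [(0.67, [140.0, 286.0, 39.0, 27.0])]
```

View pics/scene0.png

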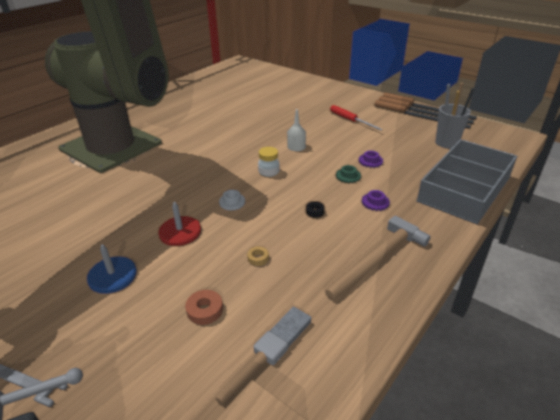

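View pics/top0.png

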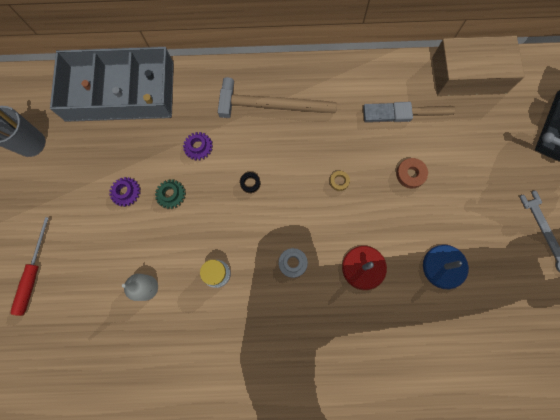

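The top view shows red stand (364,268), blue stand (445,267), flange (293,263), wheel (413,173), nut (340,180), collar (250,182), jar (215,273) and oil can (140,287). There are three gear-shaped things: (171,194) green, (198,146) purple and (125,191) purple. The gear meant is the green one. I'll measure next and enlarge a crop to confirm it.

```bash
cat > h.py <<'E'
import numpy as np, cv2
from scipy.optimize import least_squares
def cloud(p):
    d=np.asarray(p["depth"],float); H,W=d.shape
    u,v=np.meshgrid(np.arange(W),np.arange(H))
    x=(u-float(p["cx"]))/float(p["fx"])*d; y=(v-float(p["cy"]))/float(p["fy"])*d
    P=np.stack([x,-y,-d,np.ones_like(d)],-1)@np.asarray(p["cam_to_world"]).T
    P=P[...,:3]; P[d<=0]=np.nan
    return P
def proj(p,X):
    M=np.linalg.inv(np.asarray(p["cam_to_world"])); c=M@np.append(X,1)
    return float(p["cx"])+float(p["fx"])*c[0]/-c[2], float(p["cy"])-float(p["fy"])*c[1]/-c[2]
def pixray(p,u,v,z):
    M=np.asarray(p["cam_to_world"]); d=M[:3,:3]@np.array([(u-p["cx"])/p["fx"],-(v-p["cy"])/p["fy"],-1])
    o=M[:3,3]; return o+d*(z-o[2])/d[2]
def circfit(xy,R=None):
    c0=(xy.max(0)+xy.min(0))/2
    if R is None:
        f=lambda a:np.hypot(*(xy-a[:2]).T)-a[2]
        return least_squares(f,[*c0,20],loss="soft_l1").x
    f=lambda a:np.hypot(*(xy-a[:2]).T)-R
    return least_squares(f,c0,loss="soft_l1").x
E
python3 - <<'E'
from h import *
items=dict(red_stand=((364,268),12,45),blue_stand=((445,267),12,45),flange=((293,263),24,30),wheel=((413,173),20,32),nut=((340,180),16,21),collar=((250,182),18,22),gear=((171,194),24,32),jar=((215,273),60,27),oilcan=((140,287),60,26),purple1=((198,146),24,32),purple2=((125,191),24,32))
for n in("top","scene"):
    p=dict(np.load(n+"0.npz",allow_pickle=True)); P=cloud(p)
    t=dict(np.load("top0.npz",allow_pickle=True))
    for k,(uv,h,R) in items.items():
        c=pixray(t,*uv,h/2)[:2]
        r=np.hypot(P[...,0]-c[0],P[...,1]-c[1])
        m=(r<R+18)
        Q=P[m]; z=Q[:,2]
        bench=np.median(z[z<6]) if (z<6).any() else np.nan
        up=Q[(z>5+bench)&(z<200)]
        mec=cv2.minEnclosingCircle(up[:,:2].astype(np.float32)) if len(up)>5 else None
        tp=up[(abs(up[:,2]-h)<4)]
        mt=cv2.minEnclosingCircle(tp[:,:2].astype(np.float32)) if len(tp)>5 else None
        f=lambda m:None if m is None else np.round([*m[0],m[1]],1).tolist()
        print(n,k,np.round(c,1),len(up),len(tp),"b",round(float(bench),1),"z95",np.round(np.percentile(up[:,2],[50,95,100]),1) if len(up) else 0,f(mec),f(mt), "mean",np.round(tp[:,:2].mean(0),1) if len(tp) else 0)
p=dict(np.load("top0.npz",allow_pickle=True))
cv2.imwrite("pics/crop0.png",cv2.resize(p["frame"][120:240,90:290],None,fx=4,fy=4,interpolation=cv2.INTER_CUBIC))
cv2.imwrite("pics/crop1.png",cv2.resize(p["frame"][140:310,270:480],None,fx=3.5,fy=3.5,interpolation=cv2.INTER_CUBIC))
E
```

```text
top red_stand [ 438.3 -135.8] 1548 1462 b 0.7 z95 [12.7 15.9 80.1] [439.8, -135.6, 45.1] [439.9, -135.6, 45.0] mean [ 438.7 -135. ]
top blue_stand [ 434.6 -300.7] 1572 1447 b 0.6 z95 [12.6 31.5 79.2] [435.8, -301.1, 45.4] [436.1, -301.0, 45.3] mean [ 434.9 -299. ]
top flange [452.9   8.5] 557 199 b 0.7 z95 [ 9.7 25.8 27.7] [454.6, 9.3, 29.7] [454.6, 9.2, 19.8] mean [454.5   9.2]
top wheel [ 635.8 -255.6] 678 596 b 0.6 z95 [20.  22.5 24.5] [635.6, -251.3, 32.6] [635.6, -251.3, 32.6] mean [ 634.7 -251.5]
top nut [626.4 -98.8] 241 212 b 0.5 z95 [15.8 18.5 20.1] [624.8, -96.9, 21.6] [625.1, -96.5, 21.6] mean [624.1 -96.6]
top collar [628.5  93.7] 271 234 b 0.4 z95 [18.  20.4 21.2] [627.3, 94.1, 22.0] [627.4, 94.0, 21.9] mean [627.   93.9]
top gear [607.1 261. ] 565 186 b 0.6 z95 [10.  25.8 27.5] [609.7, 265.2, 32.7] [608.7, 265.2, 20.6] mean [609.  264.6]
top jar [437.  163.5] 685 502 b 0.5 z95 [60.  62.6 63.8] [436.8, 162.9, 27.1] [437.1, 163.9, 23.9] mean [436.9 163.5]
top oilcan [414.9 310.6] 749 148 b 0.6 z95 [ 52.5  89.6 111.9] [415.1, 310.2, 26.3] [415.0, 309.0, 18.5] mean [414.1 3
[... 923 characters left out ...]
 -0.1 z95 [15.6 18.8 20.6] [628.7, 94.2, 23.2] [628.7, 94.2, 23.2] mean [629.7  93.7]
scene gear [607.1 261. ] 323 93 b -0.1 z95 [11.1 24.3 26.1] [611.1, 265.9, 34.2] [610.2, 265.5, 20.6] mean [611.  264.6]
scene jar [437.  163.5] 546 166 b -0.1 z95 [39.1 60.7 62.4] [440.1, 162.2, 27.6] [439.5, 164.8, 25.0] mean [439.7 163.1]
scene oilcan [414.9 310.6] 461 51 b 0.1 z95 [ 43.9  90.1 111. ] [418.2, 309.7, 26.0] [420.1, 305.2, 17.0] mean [421.5 305.4]
scene purple1 [713.4 205.5] 405 116 b -0.2 z95 [11.  24.3 26.3] [717.1, 208.7, 33.4] [718.2, 208.9, 20.5] mean [718.1 207.8]
scene purple2 [617.2 358.8] 285 83 b 0.0 z95 [12.6 24.1 26.1] [618.5, 363.9, 33.5] [618.1, 364.2, 21.2] mean [619.7 362.3]
```

View pics/crop0.png

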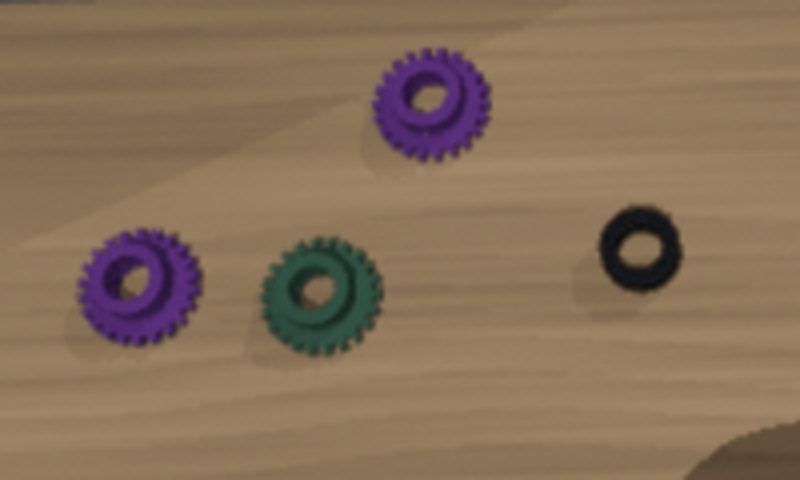

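View pics/crop1.png

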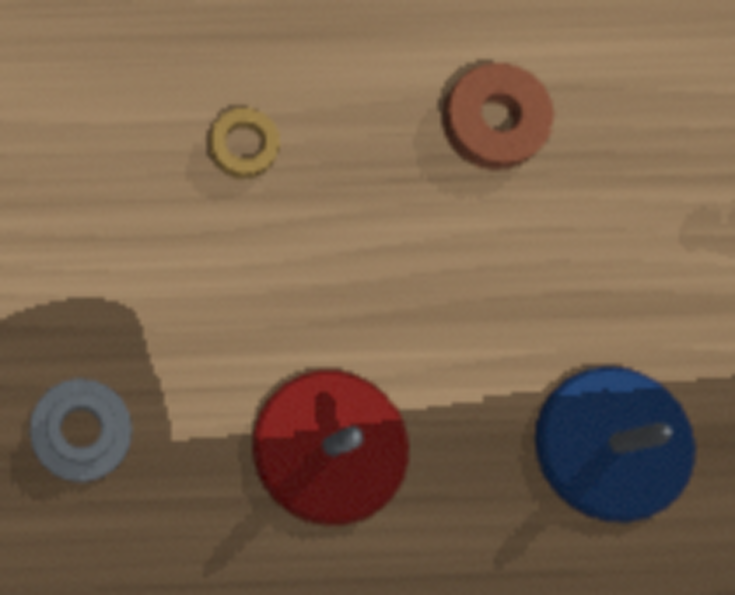

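Crop 0 confirms that the gear at top-view pixel (171,194), world (609,265), is green and both its neighbours are purple. The measured sizes and heights match the given ones. I'll do the flange first.

Request:
apply_moves(increments=[[1,20.5,52,-8,0,0,0],[1,20.5,52,-8,0,0,0],[1,20.5,52,-8,0,0,0],[1,20.5,52,-8,0,0,0],[1,20.5,52,-8,0,0,0],[1,20.5,52,-8,0,0,0],[1,20.5,52,-8,0,0,0],[1,20.5,52,-8,0,0,0],[1,20.5,52,-8,0,0,0],[1,20.5,52,-8,0,0,0],[1,20.5,52,-8,0,0,0],[1,20.5,52,-8,0,0,0]], newtons=40)

```text
time: 2.5
eef_pos: [453.4, 9.6, 135.6]
ee_rot: [0.0, 0.987, 0.161, 0.001]
contact_force: [0.2, -1.3, -0.0]
grip_width: 1.003
```

Request:
apply_moves(increments=[[1,0,0,0,0,0,0],[1,0,0,0,0,0,0],[1,0,0,0,0,0,0]])

```text
time: 2.88
eef_pos: [452.7, 6.7, 135.6]
ee_rot: [0.0, 0.987, 0.16, 0.0]
contact_force: [0.7, -0.1, 0.3]
grip_width: 0.997
```

Request:
apply_moves(increments=[[1,2.3,2.9,-40,0,0,0],[1,0,0,-40,0,0,0],[1,0,0,-25,0,0,0],[1,0,0,-12,0,0,0],[1,0,0,-10,0,0,0],[1,0,0,0,0,0,0],[1,0,0,0,0,0,0]])

```text
time: 3.75
eef_pos: [456.0, 10.5, 9.3]
ee_rot: [0.0, 0.987, 0.161, 0.001]
contact_force: [0.1, -0.5, 0.2]
grip_width: 0.999
```

Request:
apply_moves(increments=[[0,0,0,0,0,0,0],[0,0,0,0,0,0,0],[0,0,0,0,0,0,0],[0,0,0,0,0,0,0],[0,0,0,0,0,0,0],[0,0,0,0,0,0,0]])

```text
time: 4.5
eef_pos: [455.5, 10.7, 9.0]
ee_rot: [0.0, 0.987, 0.161, 0.0]
contact_force: [-1.6, 0.4, 6.1]
grip_width: 0.453
```

Request:
apply_moves(increments=[[0,0,0,0,0,0,0],[0,0,0,0,0,0,0]])

```text
time: 4.75
eef_pos: [455.5, 10.7, 9.0]
ee_rot: [0.0, 0.987, 0.161, 0.0]
contact_force: [-2.0, -0.1, 6.3]
grip_width: 0.452
```

Request:
apply_moves(increments=[[0,0,0,15,0,0,0],[0,0,0,30,0,0,0],[0,0,0,35,0,0,0],[0,0,0,30,0,0,0],[0,-5,-50,0,0,0,0],[0,-5,-50,0,0,0,0],[0,-5,-46,0,0,0,0],[0,0,0,0,0,0,0],[0,0,0,0,0,0,0],[0,0,0,0,0,0,0]])

```text
time: 6.0
eef_pos: [440.1, -134.4, 118.3]
ee_rot: [-0.0, 0.987, 0.162, -0.0]
contact_force: [-0.3, -0.1, -1.0]
grip_width: 0.453
```

```bash
cat > look.py <<'E'
import sys
from rig import *
from h import *
n,tag,x0,x1,y0,y1=sys.argv[1],sys.argv[2],*map(int,sys.argv[3:7])
p=capture(n); np.savez("last_"+n+".npz",**p)
f=p["frame"][y0:y1,x0:x1]; k=min(800/(x1-x0),600/(y1-y0))
cv2.imwrite("pics/"+tag+".png",cv2.resize(f,None,fx=k,fy=k,interpolation=cv2.INTER_CUBIC)[:600,:800])
s=sense(); print(s["time"],s["eef_pos"],s["contact_force"],s["grip_width"])
E
python3 look.py scene s1 60 320 90 300
```

```text
6.05 [ 440.09952073 -134.33499044  118.27803731] [-0.3751335  -0.4478076  -0.51827577] 0.44665790144771117
```

View pics/s1.png

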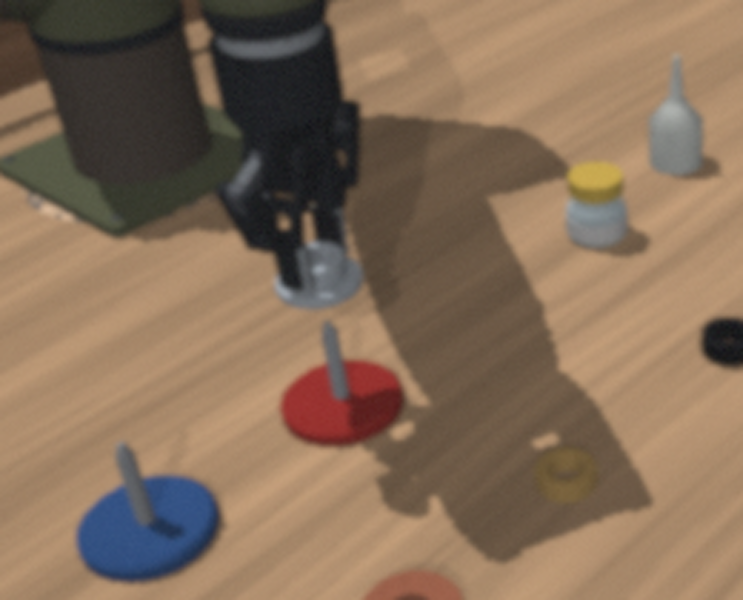

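The flange is held level (crop pixel 318,275) just above the red post tip (330,325). Before lowering, I'll measure the offset between flange and post in this same camera.

```bash
cat > held.py <<'E'
import sys
from h import *
cam,x,y,z0,z1,R=sys.argv[1],*map(float,sys.argv[2:7])
p=dict(np.load("last_%s.npz"%cam)); P=cloud(p); fr=p["frame"].astype(int)
m=(np.hypot(P[...,0]-x,P[...,1]-y)<R)&(P[...,2]>z0)&(P[...,2]<z1)
if len(sys.argv)>7: m&=(fr.max(-1)>int(sys.argv[7]))
Q=P[m]; print(len(Q),"z",np.percentile(Q[:,2],[2,50,98]).round(1),"mec",cv2.minEnclosingCircle(Q[:,:2].astype(np.float32)))
# post axis
for nm,c in(("red",(440.5,-135.5)),("blue",(436.5,-300.8))):
    m=(np.hypot(P[...,0]-c[0],P[...,1]-c[1])<14)&(P[...,2]>25)&(P[...,2]<80)
    q=P[m]
    if len(q)>3: print(nm,len(q),"post surf mean",q.mean(0).round(1), "z>60:",q[q[:,2]>60].mean(0).round(1))
E
python3 held.py scene 440.5 -135.5 104 121 50
```

```text
242 z [110.  116.8 120.6] mec ((441.7953186035156, -134.8201446533203), 29.957473754882812)
red 123 post surf mean [ 443.  -136.1   52.1] z>60: [ 442.4 -135.9   68.5]
blue 156 post surf mean [ 439.8 -301.1   52.7] z>60: [ 439.4 -300.9   69.1]
```

They agree within 1 mm, so I'll lower it.

Request:
apply_moves(increments=[[0,0,-0.5,-30,0,0,0],[0,0,0,-30,0,0,0],[0,0,0,-20,0,0,0],[0,0,0,-10,0,0,0],[0,0,0,-4,0,0,0],[0,0,0,-2,0,0,0],[0,0,0,0,0,0,0],[0,0,0,0,0,0,0]])

```text
time: 7.05
eef_pos: [440.6, -136.1, 23.0]
ee_rot: [0.0, 0.987, 0.161, 0.001]
contact_force: [0.3, -0.8, -0.6]
grip_width: 0.451
```

Request:
apply_moves(increments=[[0,0,0,-1,0,0,0],[0,0,0,-1,0,0,0],[0,0,0,0,0,0,0],[0,0,0,0,0,0,0]])

```text
time: 7.55
eef_pos: [440.3, -136.0, 21.1]
ee_rot: [0.0, 0.987, 0.161, 0.0]
contact_force: [-2.1, 0.5, 5.3]
grip_width: 0.446
```

Contact came at the expected height. I'll release, lift, then go to the wheel at (636,-251).

Request:
apply_moves(increments=[[1,0,0,0,0,0,0],[1,0,0,0,0,0,0],[1,0,0,0,0,0,0],[1,0,0,0,0,0,0],[1,0,0,0,0,0,0],[1,0,0,20,0,0,0],[1,0,0,40,0,0,0],[1,0,0,40,0,0,0],[1,0,0,20,0,0,0]])

```text
time: 8.68
eef_pos: [441.2, -136.3, 143.1]
ee_rot: [0.001, 0.987, 0.161, 0.002]
contact_force: [-0.2, 0.2, 0.2]
grip_width: 0.997
```

Request:
apply_moves(increments=[[1,49,-29,0,0,0,0],[1,49,-29,0,0,0,0],[1,49,-29,0,0,0,0],[1,48.5,-28.5,0,0,0,0],[1,0,0,-40,0,0,0],[1,0,0,-30,0,0,0],[1,0,0,0,0,0,0],[1,0,0,0,0,0,0]])

```text
time: 9.68
eef_pos: [636.2, -251.6, 71.6]
ee_rot: [0.0, 0.987, 0.161, 0.001]
contact_force: [0.5, 0.1, 0.7]
grip_width: 1.001
```

```bash
python3 look.py scene s2 60 320 150 360; python3 held.py scene 440.5 -135.5 15 46 40
```

```text
9.725 [ 636.6836783  -251.822086     72.47710238] [-0.02411697  0.01458084 -0.28781517] 1.0045835395551834
9 z [15.4 18.9 21.3] mec ((435.6988220214844, -162.9924774169922), 9.012716293334961)
blue 156 post surf mean [ 439.8 -301.1   52.6] z>60: [ 439.2 -300.9   69.3]
```

View pics/s2.png

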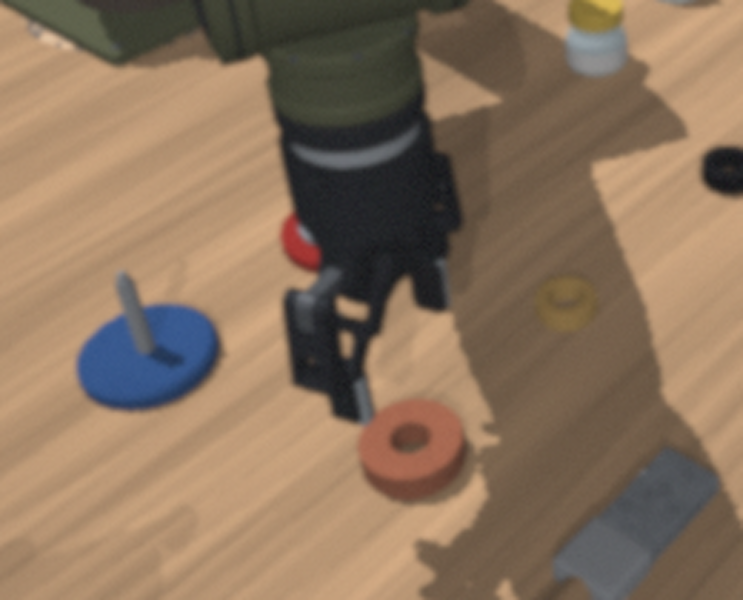

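The gripper stands open above the wheel (crop 412,448) and the arm hides the red stand. I'll descend and grip.

Request:
apply_moves(increments=[[1,-0.4,0.4,-30,0,0,0],[1,0,0,-25,0,0,0],[1,0,0,-10,0,0,0],[1,0,0,-5,0,0,0],[1,0,0,0,0,0,0],[0,0,0,0,0,0,0],[0,0,0,0,0,0,0],[0,0,0,0,0,0,0],[0,0,0,0,0,0,0],[0,0,0,0,0,0,0]])

```text
time: 10.98
eef_pos: [636.4, -251.5, 2.1]
ee_rot: [0.001, 0.987, 0.161, 0.001]
contact_force: [-0.3, -0.4, 6.0]
grip_width: 0.722
```

Request:
apply_moves(increments=[[0,0,0,15,0,0,0],[0,0,0,35,0,0,0],[0,0,0,40,0,0,0],[0,0,0,25,0,0,0],[0,-49,29,0,0,0,0],[0,-49,29,0,0,0,0],[0,-49,29,0,0,0,0],[0,-48.5,29,0,0,0,0],[0,0,0,0,0,0,0],[0,0,0,0,0,0,0]])

```text
time: 12.22
eef_pos: [440.0, -135.1, 116.0]
ee_rot: [0.0, 0.987, 0.161, 0.001]
contact_force: [1.1, -0.3, -1.4]
grip_width: 0.722
```

```bash
python3 look.py scene s3 60 320 90 300; python3 held.py scene 440.5 -135.5 15 46 40;python3 held.py scene 440.5 -135.5 105 137 50 90
```

```text
12.275 [ 440.74691935 -135.48737034  116.32745247] [-0.63450669  0.39031511 -0.12529439] 0.7218387886045509
482 z [15.6 24.  41. ] mec ((442.1123352050781, -136.35287475585938), 30.988178253173828)
red 156 post surf mean [ 441.8 -135.9   48.7] z>60: [ 443.1 -136.3   69.3]
blue 157 post surf mean [ 439.7 -301.    52.4] z>60: [ 439.3 -300.9   69.1]
441 z [115.5 132.7 135.2] mec ((439.8443908691406, -141.7734375), 38.030670166015625)
red 156 post surf mean [ 441.8 -135.9   48.7] z>60: [ 443.1 -136.3   69.3]
blue 157 post surf mean [ 439.7 -301.    52.4] z>60: [ 439.3 -300.9   69.1]
```

View pics/s3.png

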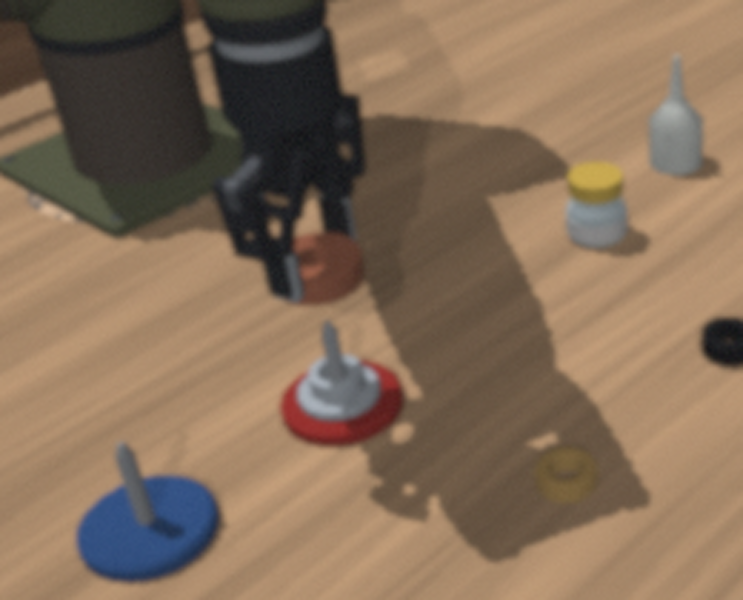

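The flange is seated flat on the red base (crop 340,390) and the wheel is level above the post (325,265). I'll lower it gently.

Request:
apply_moves(increments=[[0,0,0,-20,0,0,0],[0,0,0,-20,0,0,0],[0,0,0,-15,0,0,0],[0,0,0,-10,0,0,0],[0,0,0,-6,0,0,0],[0,0,0,-3,0,0,0],[0,0,0,0,0,0,0],[0,0,0,0,0,0,0]])

```text
time: 13.28
eef_pos: [440.0, -135.1, 41.9]
ee_rot: [0.0, 0.987, 0.161, 0.0]
contact_force: [0.2, -0.0, -1.8]
grip_width: 0.721
```

Request:
apply_moves(increments=[[0,0,0,-1,0,0,0],[0,0,0,-1,0,0,0],[0,0,0,-1,0,0,0],[0,0,0,0,0,0,0]])

```text
time: 13.78
eef_pos: [439.6, -134.9, 38.2]
ee_rot: [-0.0, 0.987, 0.161, -0.0]
contact_force: [0.3, 0.2, -2.6]
grip_width: 0.725
```

Request:
apply_moves(increments=[[0,0,0,-0.7,0,0,0],[0,0,0,0,0,0,0],[0,0,0,0,0,0,0]])

```text
time: 14.15
eef_pos: [439.8, -135.0, 38.1]
ee_rot: [0.0, 0.987, 0.161, 0.0]
contact_force: [-3.6, 1.4, 5.3]
grip_width: 0.726
```

Contact at the expected height (38.1 mm). I'll release slowly, lift, and move over to the nut.

Request:
apply_moves(increments=[[0.8,0,0,0,0,0,0],[0.8,0,0,0,0,0,0],[1,0,0,0,0,0,0],[1,0,0,0,0,0,0],[1,0,0,0,0,0,0],[1,0,0,0,0,0,0],[1,0,0,10,0,0,0],[1,0,0,30,0,0,0],[1,0,0,40,0,0,0],[1,0,0,20,0,0,0]])

```text
time: 15.4
eef_pos: [441.0, -135.5, 141.0]
ee_rot: [0.001, 0.987, 0.161, 0.002]
contact_force: [0.7, 0.0, 0.4]
grip_width: 1.003
```

Request:
apply_moves(increments=[[1,46.5,9.5,0,0,0,0],[1,46.5,9.5,0,0,0,0],[1,46.5,9.5,0,0,0,0],[1,46.5,10,0,0,0,0],[1,0,0,-40,0,0,0],[1,0,0,-30,0,0,0],[1,0,0,0,0,0,0],[1,0,0,0,0,0,0]])

```text
time: 16.4
eef_pos: [626.6, -96.7, 69.4]
ee_rot: [0.0, 0.987, 0.161, 0.001]
contact_force: [0.8, 0.1, -0.1]
grip_width: 0.998
```

Request:
apply_moves(increments=[[1,-0.8,0.4,-30,0,0,0],[1,0,0,-22,0,0,0],[1,0,0,-9,0,0,0],[1,0,0,-5,0,0,0],[1,0,0,0,0,0,0],[0,0,0,0,0,0,0],[0,0,0,0,0,0,0],[0,0,0,0,0,0,0],[0,0,0,0,0,0,0],[0,0,0,0,0,0,0],[0,0,0,0,0,0,0],[0,0,0,0,0,0,0]])

```text
time: 17.9
eef_pos: [625.6, -96.2, 2.6]
ee_rot: [0.0, 0.987, 0.161, 0.001]
contact_force: [-0.9, -0.3, 5.6]
grip_width: 0.473
```

Request:
apply_moves(increments=[[0,0,0,15,0,0,0],[0,0,0,35,0,0,0],[0,0,0,40,0,0,0],[0,0,0,25,0,0,0],[0,-46.5,-9.5,0,0,0,0],[0,-46.5,-9.5,0,0,0,0],[0,-46.5,-9.5,0,0,0,0],[0,-46,-10,0,0,0,0],[0,0,0,0,0,0,0],[0,0,0,0,0,0,0]])

```text
time: 19.15
eef_pos: [439.7, -134.6, 117.1]
ee_rot: [0.0, 0.987, 0.161, 0.001]
contact_force: [0.3, 0.3, -0.9]
grip_width: 0.47
```

```bash
python3 look.py scene s4 60 320 90 300; python3 held.py scene 440.5 -135.5 40 62 40;python3 held.py scene 440.5 -135.5 105 137 50 110
```

```text
19.2 [ 440.12046422 -134.57889982  117.17617576] [ 0.18864858  0.11085052 -1.54784668] 0.4675711537631882
597 z [40.8 55.3 58.3] mec ((441.1791687011719, -134.94305419921875), 32.96176528930664)
red 110 post surf mean [ 440.8 -135.8   60. ] z>60: [ 442.6 -136.1   68.9]
blue 157 post surf mean [ 439.7 -301.1   52.3] z>60: [ 439.1 -300.8   69.2]
137 z [114.9 124.  131.9] mec ((441.09515380859375, -136.19679260253906), 30.104631423950195)
red 110 post surf mean [ 440.8 -135.8   60. ] z>60: [ 442.6 -136.1   68.9]
blue 157 post surf mean [ 439.7 -301.1   52.3] z>60: [ 439.1 -300.8   69.2]
```

View pics/s4.png

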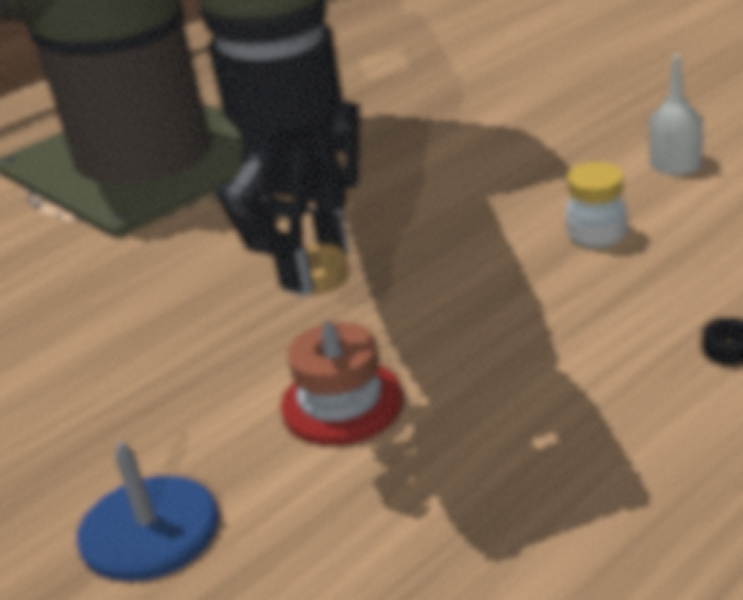

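The wheel is seated on the flange (crop 334,355) and the nut is level above the post (325,268). I'll lower it.

Request:
apply_moves(increments=[[0,0.5,-0.7,-20,0,0,0],[0,0,0,-15,0,0,0],[0,0,0,-10,0,0,0],[0,0,0,-6,0,0,0],[0,0,0,-3,0,0,0],[0,0,0,-2,0,0,0],[0,0,0,-1,0,0,0],[0,0,0,0,0,0,0],[0,0,0,0,0,0,0]])

```text
time: 20.32
eef_pos: [440.0, -135.3, 59.9]
ee_rot: [0.0, 0.987, 0.161, 0.0]
contact_force: [-0.4, -0.0, -0.6]
grip_width: 0.47
```

Request:
apply_moves(increments=[[0,0,0,-1,0,0,0],[0,0,0,-0.5,0,0,0],[0,0,0,0,0,0,0],[0,0,0,0,0,0,0]])

```text
time: 20.82
eef_pos: [440.0, -135.3, 58.5]
ee_rot: [0.0, 0.987, 0.161, 0.0]
contact_force: [-2.8, 0.2, 4.3]
grip_width: 0.471
```

Contact. I'll release, lift, and travel to the gear at (609.5,265.3).

Request:
apply_moves(increments=[[1,0,0,0,0,0,0],[1,0,0,0,0,0,0],[1,0,0,0,0,0,0],[1,0,0,0,0,0,0],[1,0,0,0,0,0,0],[1,0,0,15,0,0,0],[1,0,0,35,0,0,0],[1,0,0,40,0,0,0]])

```text
time: 21.82
eef_pos: [439.6, -135.1, 149.6]
ee_rot: [-0.0, 0.987, 0.161, -0.0]
contact_force: [1.9, -0.8, 0.7]
grip_width: 0.997
```

Request:
apply_moves(increments=[[1,40,40,0,0,0,0],[1,40,45,0,0,0,0],[1,30,50,0,0,0,0],[1,30,50,0,0,0,0],[1,20,55,0,0,0,0],[1,9.5,55,0,0,0,0],[1,0,55,0,0,0,0],[1,0,50.5,0,0,0,0],[1,0,0,-40,0,0,0],[1,0,0,-30,0,0,0],[1,0,0,0,0,0,0],[1,0,0,0,0,0,0]])

```text
time: 23.32
eef_pos: [610.4, 265.5, 80.1]
ee_rot: [-0.0, 0.987, 0.161, 0.001]
contact_force: [0.4, 0.1, -0.6]
grip_width: 0.997
```

```bash
python3 look.py scene s5 100 440 110 330; python3 held.py scene 440.5 -135.5 62 75 40
```

```text
23.375 [610.87437542 265.58879616  80.76243749] [-0.30639977  0.55956257  1.10726497] 0.9988899990376893
265 z [62.8 70.6 73.7] mec ((441.6788635253906, -135.3180694580078), 22.028520584106445)
red 86 post surf mean [ 438.6 -134.5   70.1] z>60: [ 438.7 -134.4   70.2]
blue 156 post surf mean [ 439.7 -301.1   52.6] z>60: [ 439.3 -300.9   69.4]
```

View pics/s5.png

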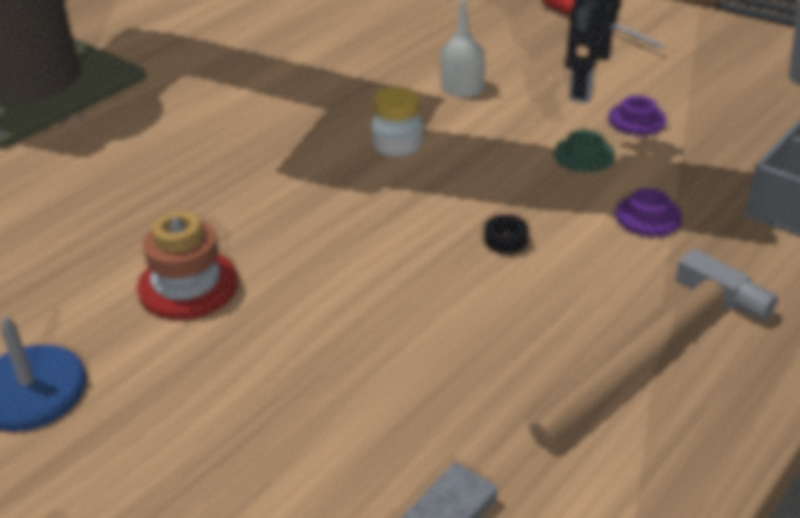

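The red stack is complete, with nut, wheel and flange at crop (180,250). The gripper is over the green gear (585,150). I'll descend to the hub and grip it.

Request:
apply_moves(increments=[[1,-1,-0.2,-30,0,0,0],[1,0,0,-22,0,0,0],[1,0,0,-12,0,0,0],[1,0,0,-6,0,0,0],[1,0,0,0,0,0,0],[0,0,0,0,0,0,0],[0,0,0,0,0,0,0],[0,0,0,0,0,0,0],[0,0,0,0,0,0,0],[0,0,0,0,0,0,0],[0,0,0,0,0,0,0],[0,0,0,0,0,0,0]])

```text
time: 24.88
eef_pos: [609.0, 265.3, 9.2]
ee_rot: [-0.0, 0.987, 0.161, 0.001]
contact_force: [-0.5, -1.3, 5.9]
grip_width: 0.45
```

Request:
apply_moves(increments=[[0,0,0,15,0,0,0],[0,0,0,35,0,0,0],[0,0,0,40,0,0,0],[0,0,0,40,0,0,0],[0,0,-50,15,0,0,0],[0,0,-50,0,0,0,0],[0,-10,-50,0,0,0,0],[0,-10,-50,0,0,0,0],[0,-20,-50,0,0,0,0],[0,-20,-50,0,0,0,0]])

```text
time: 26.12
eef_pos: [547.2, -36.4, 153.1]
ee_rot: [0.0, 0.987, 0.161, -0.0]
contact_force: [0.5, -0.3, -0.5]
grip_width: 0.453
```

Request:
apply_moves(increments=[[0,-20,-50,0,0,0,0],[0,-20,-50,0,0,0,0],[0,-20,-50,0,0,0,0],[0,-20,-50,0,0,0,0],[0,-20,-40,0,0,0,0],[0,-13,-26,-20,0,0,0],[0,0,0,-15,0,0,0],[0,0,0,0,0,0,0],[0,0,0,0,0,0,0]])

```text
time: 27.25
eef_pos: [436.0, -300.2, 118.5]
ee_rot: [0.0, 0.987, 0.162, 0.0]
contact_force: [0.1, -0.2, -1.8]
grip_width: 0.452
```

```bash
python3 look.py scene s6 40 300 110 320; python3 held.py scene 436.5 -300.8 105 122 50; python3 - <<'E'
from h import *
p=dict(np.load("last_scene.npz"));print([proj(p,np.array([436.5,-300.8,z])) for z in (12,78,120)])
E
```

```text
27.3 [ 436.15126538 -300.38139833  118.85870343] [-0.43374875  0.45529432 -1.80440975] 0.4526045892196182
420 z [110.1 116.9 121.4] mec ((439.6007995605469, -299.65966796875), 32.40705490112305)
red 76 post surf mean [ 438.8 -134.6   69.8] z>60: [ 439.1 -134.7   70.3]
blue 158 post surf mean [ 439.7 -301.1   52.3] z>60: [ 439.4 -301.    69.6]
[(np.float64(110.70437319946575), np.float64(271.862239248266)), (np.float64(101.7077778127304), np.float64(245.6071270285222)), (np.float64(95.49677435599216), np.float64(227.48131545825734))]
```

View pics/s6.png

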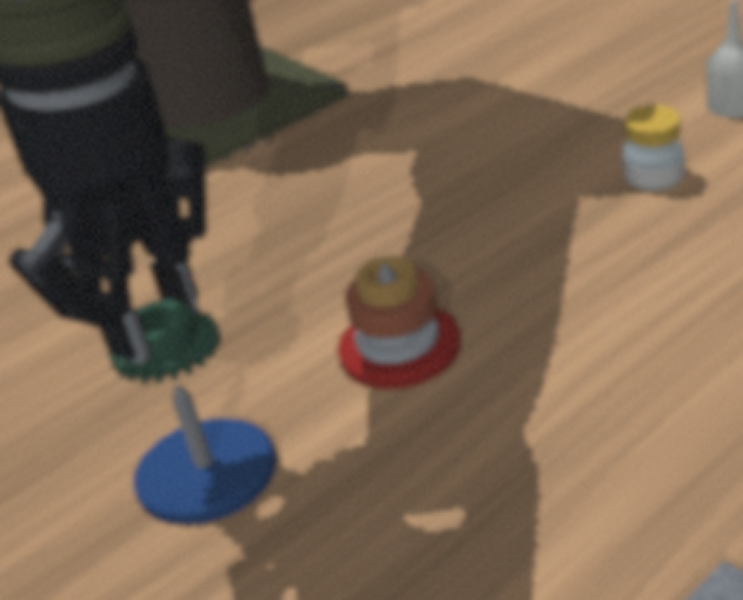

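The gear is level above the blue post and within about 2 mm of it. I'll nudge it and lower.

Request:
apply_moves(increments=[[0,-1,-0.6,-30,0,0,0],[0,0,0,-30,0,0,0],[0,0,0,-20,0,0,0],[0,0,0,-10,0,0,0],[0,0,0,-4,0,0,0],[0,0,0,-2,0,0,0],[0,0,0,0,0,0,0],[0,0,0,0,0,0,0]])

```text
time: 28.3
eef_pos: [434.7, -301.9, 22.8]
ee_rot: [0.0, 0.987, 0.161, 0.0]
contact_force: [0.4, -0.1, -2.4]
grip_width: 0.454
```

Request:
apply_moves(increments=[[0,0,0,-1,0,0,0],[0,0,0,-0.5,0,0,0],[0,0,0,0,0,0,0],[0,0,0,0,0,0,0]])

```text
time: 28.8
eef_pos: [434.5, -301.7, 21.2]
ee_rot: [0.0, 0.987, 0.161, 0.0]
contact_force: [-2.2, 1.2, 5.0]
grip_width: 0.45
```

Seated. I'll release, lift, and travel to the collar at (628,94).

Request:
apply_moves(increments=[[1,0,0,0,0,0,0],[1,0,0,0,0,0,0],[1,0,0,0,0,0,0],[1,0,0,0,0,0,0],[1,0,0,0,0,0,0],[1,0,0,20,0,0,0],[1,0,0,40,0,0,0],[1,0,0,40,0,0,0],[1,0,0,30,0,0,0]])

```text
time: 29.92
eef_pos: [434.8, -301.9, 152.7]
ee_rot: [0.001, 0.987, 0.161, 0.001]
contact_force: [1.1, -0.2, -0.0]
grip_width: 1.002
```

Request:
apply_moves(increments=[[1,40,40,0,0,0,0],[1,40,40,0,0,0,0],[1,40,40,0,0,0,0],[1,25,50,0,0,0,0],[1,25,50,0,0,0,0],[1,20,55,0,0,0,0],[1,3,60,0,0,0,0],[1,0,60,-20,0,0,0],[1,0,0,-40,0,0,0],[1,0,0,-20,0,0,0],[1,0,0,0,0,0,0],[1,0,0,0,0,0,0]])

```text
time: 31.42
eef_pos: [628.5, 92.0, 72.3]
ee_rot: [0.0, 0.987, 0.161, 0.001]
contact_force: [0.2, 0.7, 0.3]
grip_width: 1.0
```

```bash
python3 look.py scene s7 50 390 110 330; python3 held.py scene 436.5 -300.8 18 48 40
```

```text
31.475 [628.78859113  92.02752667  72.79337071] [-0.15401449  0.44706887 -0.23299175] 1.0005396788134568
648 z [18.5 23.9 43.1] mec ((436.8530578613281, -301.43963623046875), 32.96772766113281)
red 78 post surf mean [ 438.2 -134.9   69.9] z>60: [ 438.3 -135.    70.2]
blue 202 post surf mean [ 437.9 -300.7   48.5] z>60: [ 439.3 -300.9   68.9]
```

View pics/s7.png

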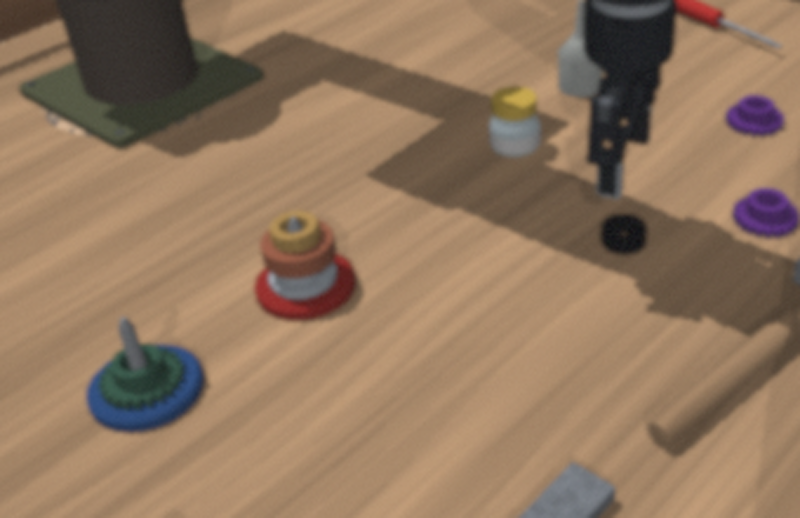

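The gear is seated hub-up on the blue stand (crop 143,375). The gripper is over the collar (623,234), so I'll grip that next.

Request:
apply_moves(increments=[[1,-0.6,2,-30,0,0,0],[1,0,0,-24,0,0,0],[1,0,0,-10,0,0,0],[1,0,0,-5,0,0,0],[1,0,0,0,0,0,0],[0,0,0,0,0,0,0],[0,0,0,0,0,0,0],[0,0,0,0,0,0,0],[0,0,0,0,0,0,0],[0,0,0,0,0,0,0],[0,0,0,0,0,0,0],[0,0,0,0,0,0,0]])

```text
time: 32.98
eef_pos: [627.6, 94.9, 3.0]
ee_rot: [0.0, 0.987, 0.161, 0.001]
contact_force: [-0.3, 0.6, 6.1]
grip_width: 0.495
```

Request:
apply_moves(increments=[[0,0,0,15,0,0,0],[0,0,0,35,0,0,0],[0,0,0,40,0,0,0],[0,0,0,40,0,0,0],[0,-3,-60,20,0,0,0],[0,-20,-55,0,0,0,0],[0,-25,-50,0,0,0,0],[0,-25,-50,0,0,0,0],[0,-40,-45,0,0,0,0],[0,-40,-45,0,0,0,0],[0,-20,-45,0,0,0,0]])

```text
time: 34.35
eef_pos: [451.8, -255.3, 151.8]
ee_rot: [-0.0, 0.987, 0.161, -0.0]
contact_force: [0.4, -0.7, -1.1]
grip_width: 0.499
```

Request:
apply_moves(increments=[[0,-18.5,-44.8,-20,0,0,0],[0,0,0,-15,0,0,0],[0,0,0,0,0,0,0],[0,0,0,0,0,0,0]])

```text
time: 34.85
eef_pos: [436.0, -298.4, 117.0]
ee_rot: [0.0, 0.987, 0.162, 0.0]
contact_force: [0.4, 0.5, -0.3]
grip_width: 0.498
```

```bash
python3 look.py scene s8 40 300 110 320; python3 held.py scene 436.5 -300.8 105 122 50
```

```text
34.9 [ 436.17197463 -298.47088911  117.32230494] [ 0.28877996 -0.12486771 -1.19956473] 0.49613432480355174
97 z [114.8 118.6 121.8] mec ((442.45648193359375, -301.302490234375), 24.093822479248047)
red 87 post surf mean [ 438.3 -134.3   70.1] z>60: [ 438.3 -134.5   70.2]
blue 202 post surf mean [ 437.8 -300.9   48.5] z>60: [ 439.2 -300.9   69.1]
```

View pics/s8.png

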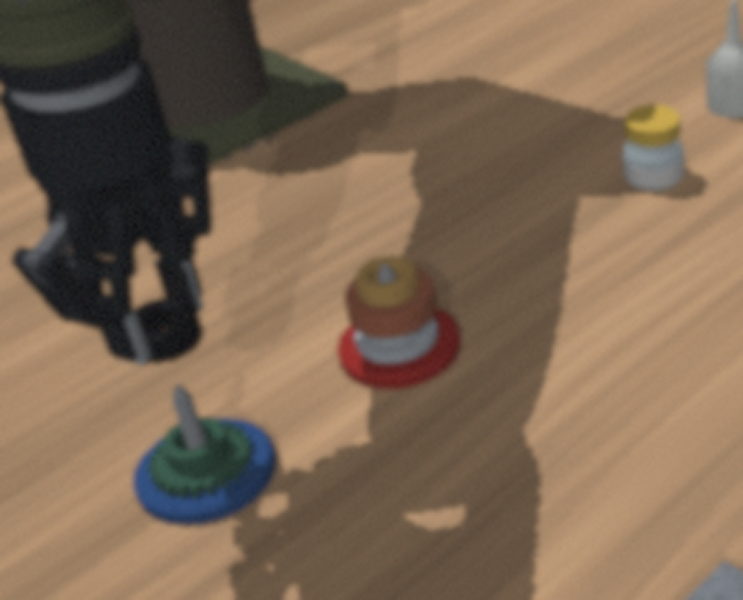

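Request:
apply_moves(increments=[[0,0,-2.4,-15,0,0,0],[0,0,0,-15,0,0,0],[0,0,0,-20,0,0,0],[0,0,0,-12,0,0,0],[0,0,0,-8,0,0,0],[0,0,0,-4,0,0,0],[0,0,0,-2,0,0,0],[0,0,0,0,0,0,0],[0,0,0,0,0,0,0]])

```text
time: 36.02
eef_pos: [435.6, -301.9, 41.1]
ee_rot: [0.0, 0.987, 0.161, 0.0]
contact_force: [-0.3, -0.3, -0.4]
grip_width: 0.496
```

Request:
apply_moves(increments=[[0,0,0,-1,0,0,0],[0,0,0,-0.5,0,0,0],[0,0,0,0,0,0,0],[0,0,0,0,0,0,0]])

```text
time: 36.52
eef_pos: [435.3, -301.7, 39.1]
ee_rot: [-0.0, 0.987, 0.161, -0.0]
contact_force: [-0.0, 1.1, -0.2]
grip_width: 0.501
```

Request:
apply_moves(increments=[[0,0,0,-0.7,0,0,0],[0,0,0,0,0,0,0],[0,0,0,0,0,0,0]])

```text
time: 36.9
eef_pos: [435.4, -301.7, 39.0]
ee_rot: [0.0, 0.987, 0.161, 0.0]
contact_force: [-1.6, 2.1, 5.3]
grip_width: 0.497
```

Seated. I'll release and back away.

Request:
apply_moves(increments=[[1,0,0,0,0,0,0],[1,0,0,0,0,0,0],[1,0,0,0,0,0,0],[1,0,0,0,0,0,0],[1,0,0,0,0,0,0],[1,0,0,20,0,0,0],[1,0,0,40,0,0,0],[1,0,0,40,0,0,0],[1,0,0,40,0,0,0],[1,-30,-50,40,0,0,0],[1,-30,-50,0,0,0,0],[1,-30,-50,0,0,0,0]])

```text
time: 38.4
eef_pos: [348.2, -447.4, 214.9]
ee_rot: [0.001, 0.987, 0.162, 0.001]
contact_force: [0.4, -0.1, 0.1]
grip_width: 1.002
```

Request:
apply_moves(increments=[[1,-30,-50,0,0,0,0],[1,-30,-50,0,0,0,0],[1,-30,-50,0,0,0,0],[1,0,0,0,0,0,0],[1,0,0,0,0,0,0]])

```text
time: 39.02
eef_pos: [258.7, -595.6, 213.3]
ee_rot: [-0.001, 0.987, 0.161, 0.0]
contact_force: [1.0, -0.2, -0.6]
grip_width: 1.004
```

```bash
python3 look.py top t9 60 520 100 330; python3 look.py scene s9 40 340 90 320; for c in top scene; do echo $c; for a in "440.5 -135.5 62 75 40" "440.5 -135.5 50 60 40" "440.5 -135.5 16 24 40" "436.5 -300.8 50 57 40" "436.5 -300.8 16 24 40" "438 163 10 70 40" "416.5 310 10 120 40"; do python3 held.py $c $a | head -1; done; done
```

```text
39.075 [ 259.22218755 -595.13086556  213.4594434 ] [ 0.54468614  0.34186379 -0.13870292] 0.9964634960070107
39.125 [ 259.53695437 -594.89381626  213.64385037] [ 0.07670938 -0.0080126   0.18985761] 0.9980359613519205
top
323 z [64.3 72.  74.7] mec ((439.6877746582031, -135.69195556640625), 21.376131057739258)
483 z [52.9 56.5 59.2] mec ((439.4737854003906, -135.8167266845703), 31.906522750854492)
17 z [16.  17.6 20.8] mec ((437.7170715332031, -119.99346160888672), 29.42017936706543)
306 z [50.7 54.3 56.8] mec ((436.3700256347656, -302.05401611328125), 21.85930824279785)
323 z [16.5 20.3 23.3] mec ((437.58111572265625, -302.5661926269531), 33.51321792602539)
676 z [16.4 60.  63.2] mec ((436.7201843261719, 162.78062438964844), 27.11410903930664)
728 z [ 15.1  52.5 106.3] mec ((414.84625244140625, 310.580078125), 26.38362693786621)
scene
261 z [62.6 70.8 73.5] mec ((440.6560974121094, -136.54075622558594), 22.806318283081055)
285 z [50.4 55.8 59.3] mec ((442.101806640625, -135.20840454101562), 32.33454132080078)
198 z [16.2 20.  23.4] mec ((444.0340270996094, -137.97076416015625), 29.12865447998047)
251 z [50.3 53.7 56. ] mec ((437.93756103515625, -300.2556457519531), 23.32275390625)
351 z [16.6 19.9 23.4] mec ((438.3672180175781, -301.06036376953125), 33.0977668762207)
513 z [11.6 41.5 61.2] mec ((439.8522033691406, 161.79449462890625), 27.342105865478516)
433 z [ 11.7  45.5 103.1] mec ((417.7135009765625, 308.70404052734375), 26.835798263549805)
```

View pics/s9.png

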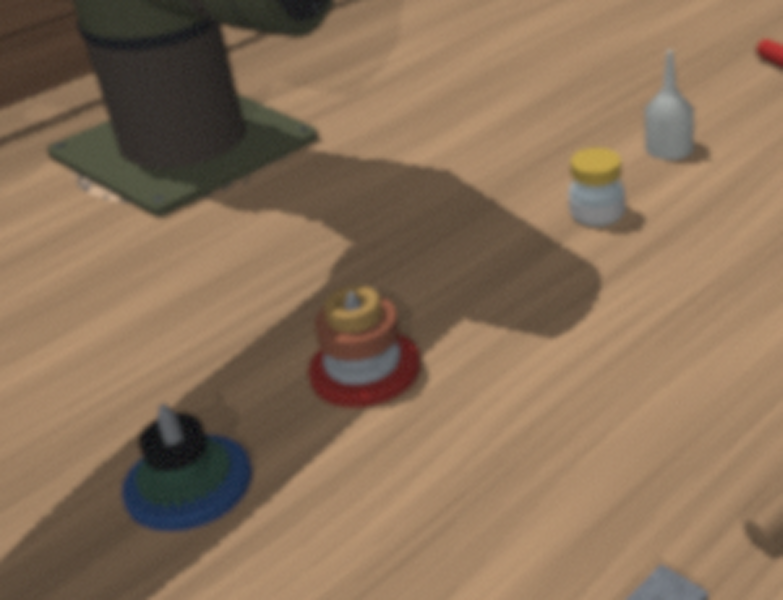

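View pics/t9.png

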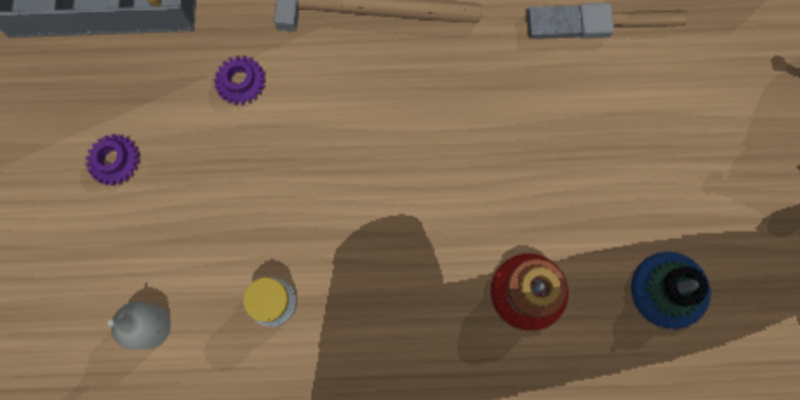

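Both stacks are complete: red at top-view crop (532,290), blue at (680,287). Nut top is at 72 mm, wheel top at 56 and collar top at 54, all as they should be. The jar and oil can are where they were, so I'll hand the job in.

```bash
python3 -c "
from rig import *
print(close_job())"
```

```text
the job is handed in; nothing more can be done
None
```

The job is handed in with both stacks built. From the bottom up, the red stand holds the flange (hub up), wheel and nut, and the blue stand holds the green gear (hub up) and collar. It took about 39 s of the 144 s allowed.

I lowered the wheel while gripping it, down to contact, and only then let go.

**Last checks, from both cameras:**
- **Heights:** the tops of the nut, wheel and collar were at about 72, 56 and 54 mm, as they should be. The flange and gear discs were at about 20 mm.
- **Centring:** the parts measured within about 2 mm of the post axes. The one exception is the flange in the final pictures, where the parts above hide most of it and that fit was not usable. Measured alone before the wheel went on, it was within about 1.5 mm.
- **Bystanders:** the jar and oil can showed no movement beyond 1–2 mm of measuring noise. Both purple gears were left alone.
- **Robot:** the gripper is open and clear of everything.

No check failed. The two cameras differ by about 1–2 mm, which is within their calibration.

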